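# Level the cafe display shelf under a pressed spirit level

## Robot

A 6-joint arm with a two-finger parallel gripper is mounted at the origin on the work surface. World frame = base frame: x ahead of the robot, y to its left, z up, the work surface at z = 0. Lengths are in m, angles in rad, forces in N, time in s.
With the tool pointing down it reaches from about 0.35 to 0.775 m from the base axis. Payload 5.5 kg.
Tool frame: the origin (TCP) lies between the finger pads; the fingertips stand env.nose_length ahead of it and the grasp point (between the pads) lies 8 mm behind it (env.nose_length is the distance from the TCP to the fingertips, in m); z points along the fingers, y is the direction in which the jaws open and shut (so a half turn about z gives the same grasp; the last joint's range is limited). The gripper opens to 85 mm and grips with 20 to 120 N. Pads are 22 mm wide; open, the fingers measure 114 mm over their backs; the gripper's body (76 mm by 85 mm) begins 54 mm behind the grasp point. The pads swing forward as they close: fully open they stand 13 mm farther back than shut.
Start: joints at [-1.429, 0.313, 0.046, 1.304, 0, 1.431], TCP at [0.16, -0.552, 0.242] pointing down, gripper open.
Joint ranges: [-2.76, 2.76], [-0.86, 1.69], [-1.03, 1.26], [-2.2, 2.34], [-1.47, 1.5], [-3.14, 3.14]. Speed limits (rad/s): [2.57, 2.57, 3.14, 3.14, 3.14, 3.14].

## Interface

Orientations are given as a unit quaternion [w, x, y, z].
In Python, from workcell import env gives the robot as it stands. The module is installed in compiled form; this text tells all that it offers.
- The arm moves only by the shell command python3 -m creep 'ROWS' [FORCE]. ROWS is a JSON object of lists of equal length, an entry for each row: "hand": the finger opening in mm, from 0 to 85.4; "delta_pos": the shift along the tool's x, y, z scaled (see below), a list of three; "turn": the turn about the tool's z scaled (see below). In form: {"hand": [hand, ...], "delta_pos": [[dx, dy, dz], ...], "turn": [turn, ...]}. A call has exactly 5 rows; each row shifts and turns the commanded pose from where the row before left it, along the tool's axes as they then stand; what a row does not reach is not made up. The controller multiplies each number of a shift by 0.8 m and each number of a turn by 5 degrees. A row lasts 1/12 s, in which the tool goes at most 41.7 mm and 7.16 degrees, less where a joint would pass 70% of its speed; a pose out of reach is approached as far as the arm can. A call with a number of a shift or a turn outside -1 to 1 is refused whole. A call with a gripper value outside its range is refused whole. The fingers move at their own pace and stop on an object; FORCE is the grip in N (left out, the last holds). Time passes only in rows, so rows that do not move let the fingers close, or fill a call up. It gives the time, the measured TCP pose, the force and the opening at its end, in the units of the state.
- env.get_state(): the state, without advancing time (a new reading comes with each control period).
- env.read_camera(name): name is "scene" or "top" or "wrist"; returns a dict with "pixels" (400x640x3 uint8, red, green, blue), "depth" (400x640 float32, m along the optical axis (not along the pixel's ray), 0 where there is no reading), "fx", "fy", "cx", "cy" (pixels), "origin" and "orientation" of the camera in the world. Camera axes: x right, y down, z forward; pixel columns grow to the right and rows downward; lengths in m; the calibration is good to about 2 mm. A picture is of the moment at which its call begins.
- env.hand_in(): hands the job in, once; it reports no verdict.
Trained networks look in the newest picture that a camera, given by its name, has taken for a name from the list of things; names that differ only in an ending like _2 or _b are one class to them, and where a whole thing is asked for, a point or a joint stands for the part that bears it (a point fixed in the world has none). Each returns a list of dicts, best first, with "score" (0 to 1); they miss things now and then, are a little off and sometimes report something else, mostly with a low value. They report only what shows in the picture. A call takes as long as a camera call. They do not tell look-alikes from the thing itself.
- env.find_in(camera, target): "location" ([row, column] in pixels, amid what is visible of it).
- env.pinpoint(camera, target): "location" ([row, column] in pixels: a listed point, or the origin of a listed thing).
The state is a dict: "clock": time; "joint_pos": joint angles; "qvel": joint speeds; "tau": joint torques, N m; "tcp_pos": TCP position; "orientation": TCP orientation; "wrist_force": force on the tool from outside, world axes, zero at the start; "ft_torque": the same for the moment, N m; "finger_gap": finger opening in m.
Only numpy, scipy, OpenCV 4.12 (cv2) and the standard library are available. Lean on these libraries where they do the work, as an engineer would, in place of code of your own. Each camera call takes 0.05 s, during which the arm holds its last target.

## Task

Stand the spirit level in the middle of the sprung display shelf, lengthwise on its board, and turn the shelf's levelling-foot knob until the bubble sits centred between the two marks while you press the level down hard enough to hold the board fully down on its sprung pads. Finish while still pressing down on the level, with the board fully down and the bubble centred; do not let go. Leave the other things on the counter where they are.

Things in the scene. Friction and masses are not known exactly. Their poses are not given: they have to be found in the camera images.
- level: Spirit level: plain aluminium bar 180 long (its x) x 28 wide (y) x 45 high, 0.2-0.42 kg, loose, standing on its base left or right of the shelf. Origin: centre of the underside, z up. At mid-length its top has a 64 mm gap with a glass vial, two black rings and a pale bubble: do not press there. Press on a solid end block (32 to 90 mm out from the middle, top 45 mm above the base).
- bubble (a joint): Position (m) of the bubble along the level's x axis, 0 = centred between the rings, limits -0.018 to 0.018. The bubble runs to the higher end: 0.45 mm per milliradian of tilt of the level, settling within about 1.5 s.
- board: Wooden top board of the display shelf, 120 (x) x 300 (y, lengthwise) x 14 thick. Origin: centre of its top face, about 75 mm above the counter, z up. Its +y end (robot's left) is hinged, 160 mm from the middle; the levelling foot raises and lowers the -y end (robot's right). The shelf is fixed to the counter.
- pads (a joint): How far (rad) the board floats up on its sprung pads about the hinge: 0 = pressed fully down, 0.016 = floating (adjuster end about 5 mm high). It floats even with the level standing on it; pressing the level at the middle or towards the adjuster with 8 N or more (10 is ample) puts it fully down, and only then does the bubble show the true setting.
- adjuster_grip (a point): Point on the axis of the levelling-foot knob, 113 mm above the counter, 195 mm from the board's middle, past its -y end. The knob: a black bar 54 long (point x) x 14 thick (point y) x 26 high (13 above and below this point) on a 42 mm disc under the bar. Grip it across the 14 mm from above; it turns about the vertical at constant height, and the point turns with it.
- adjuster (a joint): Angle (rad) of the knob, growing clockwise seen from above, 0 to 4.0; stiff (0.15 Nm), stays where left. Clockwise raises the adjuster (-y) end, 0.016 rad of board tilt per radian (7.2 mm of bubble per radian). The adjuster end starts too low, by 0.7 to 2.3 rad of knob; the level setting differs each time.
- rail: Bystander: spare aluminium price rail, 180 x 28 x 40 high, no vial, a thin rib on top; lies on the other side of the shelf from the level. Origin under its centre.
- cup: Bystander: white mug, 76 across, 65 high. Origin under its centre.
- jar: Bystander: amber glass jar, 70 across, 100 high. Origin under its centre.
- tamper: Bystander: steel coffee tamper, 58 across, 92 high. Origin under its centre.
- pitcher: Bystander: steel milk pitcher, 84 across, 100 high. Origin under its centre.
- carton: Bystander: cardboard carton 90 x 130 x 60 high. Origin under its centre.
- plate: Bystander: white saucer, 120 across, 15 high. Origin under its centre.
Not all that is in view belongs to the job. Leave any brown, orange or pink look-alike of the level alone.

How it is judged:
By the outcome, as a careful person would: the job done as asked, in the order asked, and still so for the second after the job is handed in, while the arm keeps its last pose, push and grip.
It also fails if it takes over 72 s, if anything falls off the work surface, if the arm or the gripper's body presses on something with over 40 N, if the wrist force passes 120 N, or if a joint passes its speed limit or range.

## Working session

There is one attempt and no reset: what is moved stays moved. The work goes in short steps, Python scripts to look and compute and a shell command to move; the robot and the scene stay as the last step left them, time stands still between calls to the robot, and variables do not carry over. Pictures are saved under pics/ and viewed, and the job is handed in when it is done.

```bash
mkdir -p pics; cat > h.py <<'E'
import numpy as np,cv2
from scipy.spatial.transform import Rotation as R
from workcell import env
def rot(q): return R.from_quat([q[1],q[2],q[3],q[0]])
def snap(c,name):
    d=env.read_camera(c); cv2.imwrite('pics/'+name,d['pixels'][...,::-1]); return d
def world(d,rc,z=None):
    """pixel->world, by depth (or by plane z)"""
    r,c=rc; ray=np.array([(c-d['cx'])/d['fx'],(r-d['cy'])/d['fy'],1.])
    Rm=rot(d['orientation']); o=np.array(d['origin'])
    if z is None:
        k=d['depth'][int(round(r)),int(round(c))]
    else:
        w=Rm.apply(ray); k=(z-o[2])/w[2]
    return o+Rm.apply(ray*k)
def cloud(d):
    v,u=np.mgrid[:400,:640]; k=d['depth']
    P=np.stack([(u-d['cx'])/d['fx']*k,(v-d['cy'])/d['fy']*k,k],-1)
    return rot(d['orientation']).apply(P.reshape(-1,3)).reshape(400,640,3)+np.array(d['origin'])
E
python3 - <<'E'
from h import *
print(env.get_state(),env.nose_length)
for c in ['top','scene']:
    d=snap(c,c+'0.png'); print(c,d['origin'],d['orientation'],d['fx'])
    for t in ['level','board','adjuster_grip','rail','cup','jar','tamper','pitcher','carton','plate']:
        for f in (env.pinpoint,):
            for x in f(c,t)[:3]:
                print(t,x['score'],x['location'],world(d,x['location']).round(3))
E
```

```text
{'clock': 0.0, 'joint_pos': array([-1.42859663e+00,  3.13985889e-01,  4.49899579e-02,  1.30361126e+00,
       -1.77418829e-07,  1.43120078e+00]), 'qvel': array([ 0.00030836,  0.00053142,  0.00021852, -0.00125544,  0.00078953,
       -0.00012255]), 'tau': array([ 9.71045392e-05, -4.80629718e+01,  2.98529935e+01,  1.93756842e-02,
       -2.46558402e-04, -2.45243612e-06]), 'tcp_pos': array([ 0.15981923, -0.55183208,  0.24142161]), 'orientation': array([-9.05430285e-04,  9.90089935e-01,  1.40431839e-01, -1.26764777e-06]), 'wrist_force': array([0.24459743, 0.64006282, 0.21000392]), 'ft_torque': array([-0.00752901, -0.0128581 , -0.06835111]), 'finger_gap': 0.08555037316082084} 0.011
top [ 0.40812684 -0.0148105   1.54056961] [-0.02267865  0.71299061 -0.70011612  0.03110437] 444.89939611224105
level 0.92 [265.8, 262.9] [0.307 0.161 0.045]
level 0.8 [284.7, 191.4] [0.241 0.396 0.044]
level 0.59 [252.7, 346.7] [ 0.355 -0.119  0.03 ]
board 0.63 [191.9, 312.7] [ 0.555 -0.001  0.072]
adjuster_grip 0.69 [181.7, 371.4] [ 0.585 -0.188  0.129]
rail 0.88 [218.6, 415.2] [ 0.474 -0.351  0.029]
cup 0.8 [
[... 603 characters left out ...]
5 0.001 0.071]
board 0.47 [180.5, 247.5] [ 0.495 -0.331  0.014]
board 0.45 [190.5, 265.0] [ 0.596 -0.187  0.125]
adjuster_grip 0.56 [190.6, 264.8] [ 0.595 -0.189  0.123]
adjuster_grip 0.35 [293.6, 344.0] [0.801 0.179 0.067]
rail 0.8 [179.6, 244.5] [ 0.51  -0.332  0.032]
rail 0.67 [295.3, 345.5] [0.802 0.185 0.063]
cup 0.87 [300.4, 405.1] [0.739 0.34  0.051]
jar 0.56 [296.5, 344.6] [0.802 0.182 0.055]
tamper 0.59 [253.9, 252.3] [ 0.772 -0.143  0.028]
tamper 0.45 [209.4, 324.1] [ 0.548 -0.001  0.072]
pitcher 0.84 [228.6, 220.2] [ 0.753 -0.266  0.067]
carton 0.86 [284.4, 457.2] [0.629 0.458 0.054]
carton 0.35 [190.4, 264.4] [ 0.594 -0.191  0.122]
plate 0.87 [181.5, 204.1] [ 0.556 -0.481  0.001]
```

View pics/top0.png

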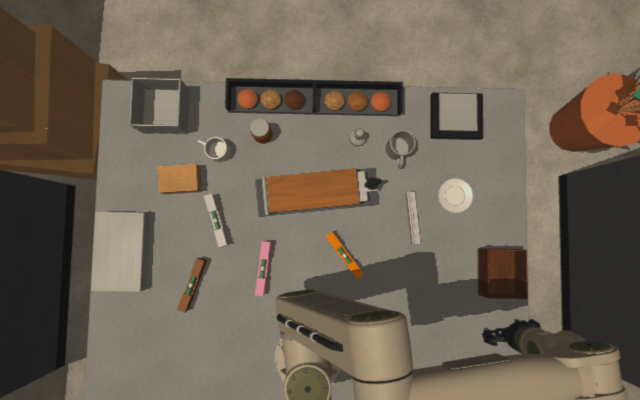

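View pics/scene0.png

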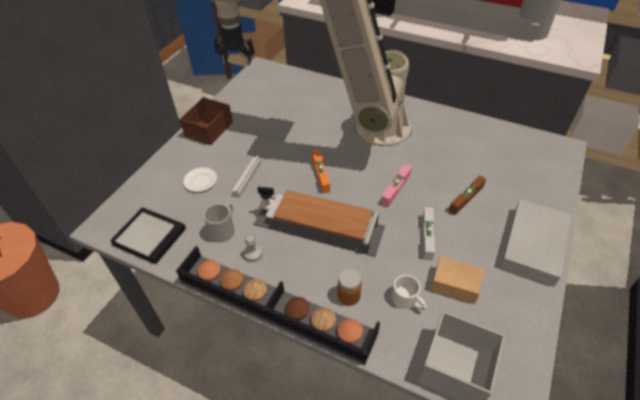

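The real level is the grey one at top pixel (row 220, col 215); the orange, pink and brown bars are look-alikes. The board runs from col 265 to 360 at row 190, the knob is at (184, 373) and the rail is at (218, 414).

```bash
python3 - <<'E'
from h import *
d=env.read_camera('top'); P=cloud(d)
def box(name,r0,r1,c0,c1,z0,z1):
    Q=P[r0:r1,c0:c1].reshape(-1,3); Q=Q[(Q[:,2]>z0)&(Q[:,2]<z1)]
    (x,y),(w,h),a=cv2.minAreaRect(Q[:,:2].astype(np.float32)*1000)
    c=Q[:,:2]-Q[:,:2].mean(0); u=np.linalg.svd(c,full_matrices=False)[2][0]
    print(name,len(Q),Q.mean(0).round(4),'rect',round(x,1),round(y,1),round(w,1),round(h,1),round(a,1),'axis deg',np.degrees(np.arctan2(u[1],u[0])).round(1),'z',np.percentile(Q[:,2],[5,50,95]).round(4))
    return Q
box('level',190,250,198,235,.036,.06)
box('board',165,220,262,362,.06,.1)
box('knob',170,200,358,390,.105,.15)
box('knobdisc',170,200,358,390,.08,.105)
box('rail',185,250,400,425,.025,.06)
Q=P[165:220,262:362].reshape(-1,3);Q=Q[(Q[:,2]>.06)&(Q[:,2]<.09)]
A=np.c_[Q[:,:2],np.ones(len(Q))];print(np.linalg.lstsq(A,Q[:,2],rcond=None)[0])
im=d['pixels'][150:260,190:430,::-1]
cv2.imwrite('pics/t1.png',cv2.resize(im,None,fx=3.3,fy=3.3,interpolation=cv2.INTER_CUBIC))
E
```

```text
level 390 [0.4561 0.3257 0.0443] rect 467.9 331.1 204.0 37.1 21.2 axis deg -161.7 z [0.0385 0.0442 0.0501]
board 3388 [0.5593 0.0079 0.0723] rect 558.0 10.3 128.2 319.2 6.1 axis deg 96.9 z [0.0659 0.0725 0.0782]
knob 84 [ 0.5825 -0.1909  0.1226] rect 578.8 -193.6 24.3 53.6 16.0 axis deg 107.6 z [0.1085 0.1238 0.1296]
knobdisc 62 [ 0.5815 -0.1924  0.0988] rect 583.0 -192.2 36.3 36.7 0.5 axis deg -160.0 z [0.0941 0.099  0.1037]
rail 399 [ 0.4776 -0.3426  0.0322] rect 477.4 -343.5 178.3 29.4 6.8 axis deg -173.4 z [0.0257 0.031  0.0416]
[-0.00020253  0.00147421  0.07241968]
```

View pics/t1.png

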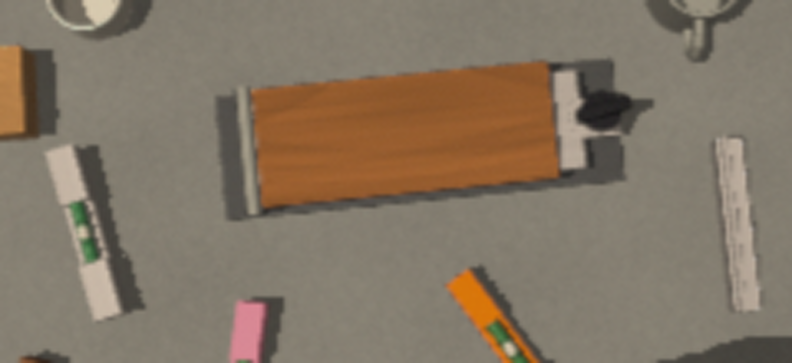

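```bash
cat >> h.py <<'E'
def yaw(q):
    v=rot(q).apply([1,0,0]); return np.degrees(np.arctan2(v[1],v[0]))
def rows(tgt,dyaw=0.,step=.036,start=None,y0=None,n=None):
    """suggest rows (numbers in creep units) for a straight world move to tgt with a world-yaw change dyaw (deg, CCW+)"""
    s=env.get_state(); p=np.array(s['tcp_pos'] if start is None else start); y=yaw(s['orientation']) if y0 is None else y0
    D=np.array(tgt)-p; n=n or max(1,int(np.ceil(max(np.linalg.norm(D)/step,abs(dyaw)/5))))
    n=int(np.ceil(n/5)*5); out=[]
    for i in range(n):
        a=np.radians(y); tx=np.array([np.cos(a),np.sin(a)]); ty=np.array([np.sin(a),-np.cos(a)])
        g=D/n
        dp=[round(float(v)/.8,3)+0. for v in (g[:2]@tx,g[:2]@ty,-g[2])]
        t=round(-dyaw/n/5,2); out.append((dp,t)); y+=-t*5
    for k in range(0,n,5):
        print('dp',[o[0] for o in out[k:k+5]],'turn',[o[1] for o in out[k:k+5]])
    return y
E
python3 - <<'E'
from h import *
d=snap('wrist','w0.png'); s=env.get_state()
Rt=rot(s['orientation']).inv()
print('cam in tool',Rt.apply(np.array(d['origin'])-s['tcp_pos']).round(4),(Rt*rot(d['orientation'])).as_matrix().round(3),d['fx'])
y=rows([.45,-.20,.32],90)
rows([.43,.31,.32],92,start=[.45,-.2,.32],y0=y)
E
```

```text
cam in tool [ 0.0721 -0.0005 -0.1318] [[ 0.001 -0.959 -0.284]
 [ 1.     0.     0.002]
 [-0.001 -0.284  0.959]] 300.33004333482523
dp [[0.024, -0.016, -0.005], [0.025, -0.014, -0.005], [0.026, -0.012, -0.005], [0.027, -0.01, -0.005], [0.027, -0.008, -0.005]] turn [-0.9, -0.9, -0.9, -0.9, -0.9]
dp [[0.028, -0.006, -0.005], [0.028, -0.004, -0.005], [0.028, -0.001, -0.005], [0.029, 0.001, -0.005], [0.028, 0.003, -0.005]] turn [-0.9, -0.9, -0.9, -0.9, -0.9]
dp [[0.028, 0.005, -0.005], [0.028, 0.007, -0.005], [0.027, 0.01, -0.005], [0.026, 0.012, -0.005], [0.025, 0.014, -0.005]] turn [-0.9, -0.9, -0.9, -0.9, -0.9]
dp [[0.024, 0.016, -0.005], [0.023, 0.017, -0.005], [0.021, 0.019, -0.005], [0.02, 0.021, -0.005], [0.018, 0.022, -0.005]] turn [-0.9, -0.9, -0.9, -0.9, -0.9]
dp [[0.031, 0.008, 0.0], [0.03, 0.01, 0.0], [0.029, 0.013, 0.0], [0.028, 0.015, 0.0], [0.027, 0.017, 0.0]] turn [-0.92, -0.92, -0.92, -0.92, -0.92]
dp [[0.026, 0.019, 0.0], [0.024, 0.021, 0.0], [0.022, 0.023, 0.0], [0.02, 0.025, 0.0], [0.018, 0.026, 0.0]] turn [-0.92, -0.92, -0.92, -0.92, -0.92]
dp [[0.016, 0.028, 0.0], [0.014, 0.029, 0.0], [0.011, 0.03, 0.0], [0.009, 0.031, 0.0], [0.006, 0.031, 0.0]] turn [-0.92, -0.92, -0.92, -0.92, -0.92]
dp [[0.004, 0.032, 0.0], [0.001, 0.032, 0.0], [-0.001, 0.032, 0.0], [-0.004, 0.032, 0.0], [-0.006, 0.031, 0.0]] turn [-0.92, -0.92, -0.92, -0.92, -0.92]
```

View pics/w0.png

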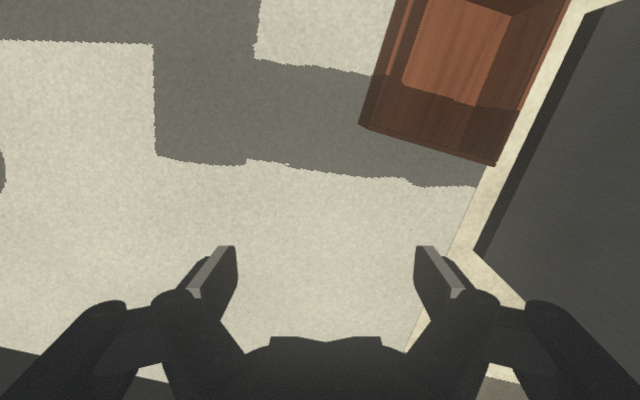

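```bash

python3 -m creep '{"hand":[85,85,85,85,85],"delta_pos":[[0.024,-0.016,-0.005],[0.025,-0.014,-0.005],[0.026,-0.012,-0.005],[0.027,-0.01,-0.005],[0.027,-0.008,-0.005]],"turn":[-0.9,-0.9,-0.9,-0.9,-0.9]}'
python3 -m creep '{"hand":[85,85,85,85,85],"delta_pos":[[0.028,-0.006,-0.005],[0.028,-0.004,-0.005],[0.028,-0.001,-0.005],[0.029,0.001,-0.005],[0.028,0.003,-0.005]],"turn":[-0.9,-0.9,-0.9,-0.9,-0.9]}'
python3 -m creep '{"hand":[85,85,85,85,85],"delta_pos":[[0.028,0.005,-0.005],[0.028,0.007,-0.005],[0.027,0.01,-0.005],[0.026,0.012,-0.005],[0.025,0.014,-0.005]],"turn":[-0.9,-0.9,-0.9,-0.9,-0.9]}'
python3 -m creep '{"hand":[85,85,85,85,85],"delta_pos":[[0.024,0.016,-0.005],[0.023,0.017,-0.005],[0.021,0.019,-0.005],[0.02,0.021,-0.005],[0.018,0.022,-0.005]],"turn":[-0.9,-0.9,-0.9,-0.9,-0.9]}'
python3 -m creep '{"hand":[85,85,85,85,85],"delta_pos":[[0.031,0.008,0],[0.03,0.01,0],[0.029,0.013,0],[0.028,0.015,0],[0.027,0.017,0]],"turn":[-0.92,-0.92,-0.92,-0.92,-0.92]}'
```

```text
clock: 1.62
tcp_pos: [0.2339, -0.4638, 0.2625]
orientation: [0.0, 0.943, 0.333, 0.0]
wrist_force: [-0.2, -0.2, -0.1]
finger_gap: 0.0851
clock: 2.03
tcp_pos: [0.3063, -0.3759, 0.2826]
orientation: [0.0, 0.86, 0.51, -0.0]
wrist_force: [-0.9, -0.2, 0.1]
finger_gap: 0.0852
clock: 2.45
tcp_pos: [0.3794, -0.2875, 0.3027]
orientation: [0.0, 0.744, 0.668, -0.0]
wrist_force: [0.9, 0.1, 0.4]
finger_gap: 0.085
clock: 2.87
tcp_pos: [0.4519, -0.1987, 0.3226]
orientation: [0.0, 0.599, 0.801, -0.0]
wrist_force: [-0.1, 0.6, -0.1]
finger_gap: 0.0855
clock: 3.28
tcp_pos: [0.447, -0.0714, 0.3224]
orientation: [0.0, 0.428, 0.904, 0.0]
wrist_force: [0.8, -0.4, -0.3]
finger_gap: 0.085
```

```bash

python3 -m creep '{"hand":[85,85,85,85,85],"delta_pos":[[0.026,0.019,0],[0.024,0.021,0],[0.022,0.023,0],[0.02,0.025,0],[0.018,0.026,0]],"turn":[-0.92,-0.92,-0.92,-0.92,-0.92]}'
python3 -m creep '{"hand":[85,85,85,85,85],"delta_pos":[[0.016,0.028,0],[0.014,0.029,0],[0.011,0.03,0],[0.009,0.031,0],[0.006,0.031,0]],"turn":[-0.92,-0.92,-0.92,-0.92,-0.92]}'
python3 -m creep '{"hand":[85,85,85,85,85],"delta_pos":[[0.004,0.032,0],[0.001,0.032,0],[-0.001,0.032,0],[-0.004,0.032,0],[-0.006,0.031,0]],"turn":[-0.92,-0.92,-0.92,-0.92,-0.92]}'
python3 - <<'E'
from h import *
d=snap('wrist','w1.png')
print(env.get_state()['joint_pos'].round(2))
for t in ['level']:
  for x in env.pinpoint('wrist',t)+env.find_in('wrist',t): print(x,world(d,x['location']).round(4),world(d,x['location'],0.0).round(4))
E
```

```text
clock: 3.7
tcp_pos: [0.4418, 0.0562, 0.3225]
orientation: [0.0, 0.239, 0.971, 0.0]
wrist_force: [0.5, 0.1, -0.5]
finger_gap: 0.0846
clock: 4.12
tcp_pos: [0.4374, 0.1845, 0.3225]
orientation: [0.0, 0.04, 0.999, 0.0]
wrist_force: [0.8, 0.2, -0.3]
finger_gap: 0.0847
clock: 4.53
tcp_pos: [0.4327, 0.3125, 0.3223]
orientation: [0.0, -0.16, 0.987, -0.0]
wrist_force: [1.3, -0.3, 0.5]
finger_gap: 0.0848
[0.48 0.23 0.12 1.47 0.   0.15]
{'location': [174.5, 327.0], 'score': 0.82} [0.4504 0.3211 0.0457] [0.4601 0.3246 0.    ]
{'location': [29.3, 250.1], 'score': 0.65} [0.3062 0.1702 0.03  ] [0.3022 0.1617 0.    ]
{'location': [40.6, 427.6], 'score': 0.63} [0.2491 0.3869 0.0372] [0.2389 0.3956 0.    ]
{'location': [48.8, 425.7], 'score': 0.96} [0.2601 0.387  0.0434] [0.2491 0.3973 0.    ]
{'location': [174.4, 326.7], 'score': 0.83} [0.4504 0.3207 0.0456] [0.4601 0.3241 0.    ]
{'location': [32.4, 47.0], 'score': 0.83} [ 0.3902 -0.0608  0.0453] [ 0.3932 -0.0996 -0.    ]
{'location': [44.5, 239.8], 'score': 0.61} [0.3283 0.1654 0.0413] [0.3248 0.1529 0.    ]
```

View pics/w1.png

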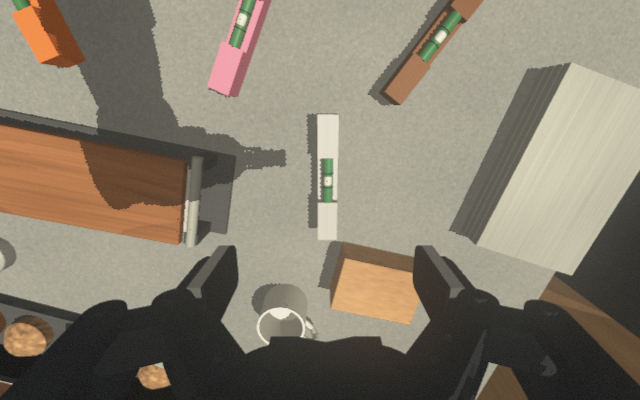

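The level is at rows 114–240, cols 318–338, with the vial at (180, 327). The carton and mug lie just beyond its far end.

```bash
python3 - <<'E'
from h import *
d=env.read_camera('wrist'); P=cloud(d)
Q=P[105:245,310:350].reshape(-1,3); T=Q[(Q[:,2]>.040)&(Q[:,2]<.052)&(Q[:,0]<.56)]
r=cv2.minAreaRect(T[:,:2].astype(np.float32)*1000);print(len(T),r,T[:,2].mean())
for lo,hi in [(.005,.02),(.02,.03),(.03,.04)]:
    print(lo,((Q[:,2]>lo)&(Q[:,2]<hi)).sum())
for row in range(110,244,6): print(row,P[row,328].round(3),end=' ')
b=cv2.boxPoints(r);print(b)
B=P[120:245,0:190].reshape(-1,3);B=B[(B[:,2]>.065)&(B[:,2]<.085)]
print('board',np.linalg.lstsq(np.c_[B[:,:2],np.ones(len(B))],B[:,2],rcond=None)[0])
# carton
C=P[240:325,325:425].reshape(-1,3);C=C[(C[:,2]>.05)&(C[:,2]<.07)];print('carton',cv2.boxPoints(cv2.minAreaRect(C[:,:2].astype(np.float32)*1000)))
E
```

```text
2095 ((458.3951721191406, 324.98944091796875), (178.62326049804688, 27.886465072631836), 18.003456115722656) 0.04506407697476794
0.005 14
0.02 32
0.03 415
110 [0.368 0.295 0.   ] 116 [0.375 0.297 0.045] 122 [0.382 0.3   0.047] 128 [0.39  0.302 0.045] 134 [0.397 0.305 0.044] 140 [0.405 0.307 0.044] 146 [0.412 0.31  0.045] 152 [0.42  0.312 0.045] 158 [0.428 0.315 0.046] 164 [0.435 0.317 0.047] 170 [0.443 0.32  0.046] 176 [0.452 0.323 0.045] 182 [0.363 0.29  0.454] 188 [0.468 0.328 0.046] 194 [0.476 0.331 0.046] 200 [0.485 0.334 0.045] 206 [0.493 0.337 0.046] 212 [0.502 0.34  0.045] 218 [0.511 0.343 0.045] 224 [0.52  0.346 0.046] 230 [0.528 0.349 0.046] 236 [0.538 0.352 0.045] 242 [0.567 0.362 0.   ] [[369.1469  310.64603]
 [377.76593 284.12497]
 [547.64343 339.33286]
 [539.0244  365.8539 ]]
board [0.00439021 0.00458467 0.0717298 ]
carton [[544.6972  513.175  ]
 [556.04486 383.59048]
 [646.6054  391.5208 ]
 [635.25775 521.10535]]
```

```bash
python3 - <<'E'
from h import *
s=env.get_state(); y=yaw(s['orientation']); print(y,s['tcp_pos'])
dy=(18-180)-y; print(dy)
y=rows([.4584,.325,.10],dy,n=10)
rows([.4584,.325,.016],0,start=[.4584,.325,.10],y0=y,n=5)
E
```

```text
-161.8271680326611 [0.43263483 0.31144343 0.32197812]
-0.17283196733890804
dp [[-0.004, 0.001, 0.028], [-0.004, 0.001, 0.028], [-0.004, 0.001, 0.028], [-0.004, 0.001, 0.028], [-0.004, 0.001, 0.028]] turn [np.float64(0.0), np.float64(0.0), np.float64(0.0), np.float64(0.0), np.float64(0.0)]
dp [[-0.004, 0.001, 0.028], [-0.004, 0.001, 0.028], [-0.004, 0.001, 0.028], [-0.004, 0.001, 0.028], [-0.004, 0.001, 0.028]] turn [np.float64(0.0), np.float64(0.0), np.float64(0.0), np.float64(0.0), np.float64(0.0)]
dp [[0.0, 0.0, 0.021], [0.0, 0.0, 0.021], [0.0, 0.0, 0.021], [0.0, 0.0, 0.021], [0.0, 0.0, 0.021]] turn [0.0, 0.0, 0.0, 0.0, 0.0]
```

```bash

python3 -m creep '{"hand":[85,85,85,85,85],"delta_pos":[[-0.004,0.001,0.028],[-0.004,0.001,0.028],[-0.004,0.001,0.028],[-0.003,0.001,0.028],[-0.003,0.001,0.028]],"turn":[0,0,0,0,0]}'
python3 -m creep '{"hand":[85,85,85,85,85],"delta_pos":[[-0.004,0.001,0.028],[-0.004,0.001,0.028],[-0.004,0.001,0.028],[-0.003,0,0.028],[-0.003,0,0.028]],"turn":[0,0,0,0,0]}'
python3 - <<'E'
from h import *
s=env.get_state(); y=yaw(s['orientation'])
e=np.array([.4584,.325,.016])-s['tcp_pos']; print(s['tcp_pos'],y,e,(rot(s['orientation']).inv().apply(e)/.8).round(4))
d=snap('wrist','w2.png')
E
```

```text
clock: 5.15
tcp_pos: [0.4457, 0.3181, 0.2096]
orientation: [0.0, -0.156, 0.988, -0.0]
wrist_force: [-0.1, -0.3, -0.0]
finger_gap: 0.085
clock: 5.57
tcp_pos: [0.4587, 0.3248, 0.0976]
orientation: [0.0, -0.156, 0.988, -0.0]
wrist_force: [0.1, -0.5, -1.3]
finger_gap: 0.0851
[0.45873415 0.32480833 0.09761777] -162.01367505255124 [-0.00033415  0.00019167 -0.08161777] [0.0004 0.0004 0.102 ]
```

View pics/w2.png

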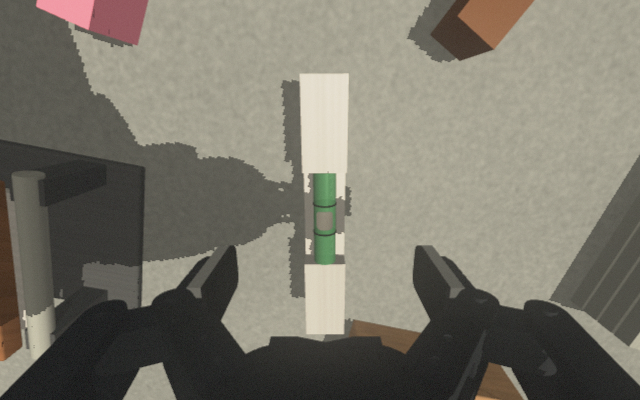

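The level is centred between the open fingers (rows 75–333, cols 300–347), with the vial at (218, 325).

```bash
python3 - <<'E'
from h import *
d=env.read_camera('wrist'); P=cloud(d)
for r in (180,200,218,240,255): print(r,[(c,P[r,c,2].round(3)) for c in range(300,352,4)])
E
```

```text
180 [(300, np.float64(-0.0)), (304, np.float64(0.0)), (308, np.float64(0.031)), (312, np.float64(0.032)), (316, np.float64(0.044)), (320, np.float64(0.046)), (324, np.float64(0.046)), (328, np.float64(0.046)), (332, np.float64(0.045)), (336, np.float64(0.042)), (340, np.float64(0.031)), (344, np.float64(0.031)), (348, np.float64(-0.0))]
200 [(300, np.float64(0.001)), (304, np.float64(0.0)), (308, np.float64(0.031)), (312, np.float64(0.032)), (316, np.float64(0.043)), (320, np.float64(0.045)), (324, np.float64(0.047)), (328, np.float64(0.046)), (332, np.float64(0.045)), (336, np.float64(0.041)), (340, np.float64(0.03)), (344, np.float64(0.03)), (348, np.float64(0.001))]
218 [(300, np.float64(0.0)), (304, np.float64(0.0)), (308, np.float64(0.032)), (312, np.float64(0.032)), (316, np.float64(0.043)), (320, np.float64(0.046)), (324, np.float64(0.046)), (328, np.float64(0.047)), (332, np.float64(0.046)), (336, np.float64(0.04)), (340, np.float64(0.032)), (344, np.float64(0.03)), (348, np.float64(0.001))]
240 [(300, np.float64(0.001)), (304, np.float64(-0.0)), (308, np.float64(0.031)), (312, np.float64(0.032)), (316, np.float64(0.043)), (320, np.float64(0.045)), (324, np.float64(0.047)), (328, np.float64(0.045)), (332, np.float64(0.046)), (336, np.float64(0.04)), (340, np.float64(0.032)), (344, np.float64(0.031)), (348, np.float64(0.0))]
255 [(300, np.float64(0.0)), (304, np.float64(-0.0)), (308, np.float64(0.03)), (312, np.float64(0.032)), (316, np.float64(0.042)), (320, np.float64(0.045)), (324, np.float64(0.046)), (328, np.float64(0.046)), (332, np.float64(0.045)), (336, np.float64(0.041)), (340, np.float64(0.031)), (344, np.float64(0.03)), (348, np.float64(0.002))]
```

```bash

python3 -m creep '{"hand":[85,85,85,85,85],"delta_pos":[[0,0,0.024],[0,0,0.024],[0,0,0.024],[0,0,0.02],[0,0,0.01]],"turn":[0,0,0,0,0]}'
python3 -m creep '{"hand":[20,20,20,20,20],"delta_pos":[[0,0,0],[0,0,0],[0,0,0],[0,0,0],[0,0,0]],"turn":[0,0,0,0,0]}' 60
python3 -m creep '{"hand":[20,20,20,20,20],"delta_pos":[[0,0,0],[0,0,0],[0,0,0],[0,0,0],[0,0,0]],"turn":[0,0,0,0,0]}' 60
python3 - <<'E'
from h import *
d=snap('wrist','w3.png');print(env.get_state()['tcp_pos'],env.get_state()['wrist_force'])
E
```

```text
clock: 6.08
tcp_pos: [0.4581, 0.3251, 0.0164]
orientation: [-0.0, -0.157, 0.988, -0.0]
wrist_force: [-0.8, 0.2, 0.2]
finger_gap: 0.0847
clock: 6.5
tcp_pos: [0.4596, 0.3263, 0.0183]
orientation: [0.001, -0.158, 0.988, -0.0]
wrist_force: [5.9, 0.6, -1.1]
finger_gap: 0.0268
clock: 6.92
tcp_pos: [0.4595, 0.3264, 0.0183]
orientation: [0.001, -0.158, 0.988, 0.0]
wrist_force: [0.4, -2.3, 6.7]
finger_gap: 0.0269
[0.45953784 0.32643191 0.01822961] [ 0.83572309 -2.07092584  5.78947615]
```

View pics/w3.png

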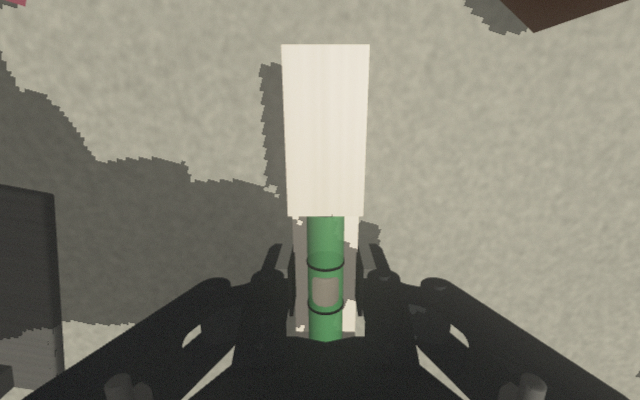

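```bash
python3 - <<'E'
from h import *
d=snap('top','t2.png'); P=cloud(d); hsv=cv2.cvtColor(d['pixels'],cv2.COLOR_RGB2HSV)
m=np.zeros((400,640),bool); m[160:222,255:366]=1
m&=(hsv[...,1]>110)&(hsv[...,0]<20)&(P[...,2]>.05)
print(m.sum()); n,l,st,_=cv2.connectedComponentsWithStats(m.astype(np.uint8)); k=1+st[1:,4].argmax(); m=l==k;print(st[k])
v,u=np.nonzero(m); W=np.array([world(d,(a,b),.075) for a,b in zip(v,u)])
r=cv2.minAreaRect(W[:,:2].astype(np.float32)*1000);print(r); 
print(env.pinpoint('top','adjuster_grip')[:2],env.pinpoint('top','board')[:2])
s=env.get_state(); print(s['tcp_pos'],yaw(s['orientation']),s['joint_pos'])
E
```

```text
3230
[ 266  169   94   44 3230]
((560.12939453125, 0.29205322265625), (119.33163452148438, 299.28546142578125), 6.867228031158447)
[{'location': [184.6, 369.2], 'score': 0.43}] [{'location': [188.8, 315.3], 'score': 0.77}]
[0.45951527 0.32641175 0.01822152] -161.86527184256835 [ 0.47565943  0.45603802 -0.33102342  0.78100278 -0.00085179  0.15914813]
```

```bash
python3 -m creep '{"hand":[20,20,20,20,20],"delta_pos":[[0,0,-0.02],[0,0,-0.04],[0,0,-0.045],[0,0,-0.045],[0,0,-0.04]],"turn":[0,0,0,0,0]}' 60
python3 - <<'E'
from h import *
s=env.get_state(); y=yaw(s['orientation'])
y=rows([.560,.0003,.17],96.87-y-360,n=25); print(y)
E
```

```text
clock: 7.53
tcp_pos: [0.4577, 0.3261, 0.1705]
orientation: [-0.0, -0.158, 0.987, -0.0]
wrist_force: [0.7, 0.1, -4.7]
finger_gap: 0.0266
dp [[0.0, -0.017, 0.0], [-0.001, -0.017, 0.0], [-0.002, -0.017, 0.0], [-0.003, -0.017, 0.0], [-0.005, -0.016, 0.0]] turn [np.float64(0.81), np.float64(0.81), np.float64(0.81), np.float64(0.81), np.float64(0.81)]
dp [[-0.006, -0.016, 0.0], [-0.007, -0.016, 0.0], [-0.008, -0.015, 0.0], [-0.009, -0.015, 0.0], [-0.01, -0.014, 0.0]] turn [np.float64(0.81), np.float64(0.81), np.float64(0.81), np.float64(0.81), np.float64(0.81)]
dp [[-0.011, -0.013, 0.0], [-0.012, -0.012, 0.0], [-0.013, -0.011, 0.0], [-0.013, -0.011, 0.0], [-0.014, -0.01, 0.0]] turn [np.float64(0.81), np.float64(0.81), np.float64(0.81), np.float64(0.81), np.float64(0.81)]
dp [[-0.015, -0.009, 0.0], [-0.015, -0.007, 0.0], [-0.016, -0.006, 0.0], [-0.016, -0.005, 0.0], [-0.017, -0.004, 0.0]] turn [np.float64(0.81), np.float64(0.81), np.float64(0.81), np.float64(0.81), np.float64(0.81)]
dp [[-0.017, -0.003, 0.0], [-0.017, -0.002, 0.0], [-0.017, 0.0, 0.0], [-0.017, 0.001, 0.0], [-0.017, 0.002, 0.0]] turn [np.float64(0.81), np.float64(0.81), np.float64(0.81), np.float64(0.81), np.float64(0.81)]
-263.0943704916803
```

```bash

python3 -m creep '{"hand":[20,20,20,20,20],"delta_pos":[[0,-0.017,0],[-0.001,-0.017,0],[-0.002,-0.017,0],[-0.003,-0.017,0],[-0.005,-0.016,0]],"turn":[0.81,0.81,0.81,0.81,0.81]}'
python3 -m creep '{"hand":[20,20,20,20,20],"delta_pos":[[-0.006,-0.016,0],[-0.007,-0.016,0],[-0.008,-0.015,0],[-0.009,-0.015,0],[-0.01,-0.014,0]],"turn":[0.81,0.81,0.81,0.81,0.81]}'
python3 -m creep '{"hand":[20,20,20,20,20],"delta_pos":[[-0.011,-0.013,0],[-0.012,-0.012,0],[-0.013,-0.011,0],[-0.013,-0.011,0],[-0.014,-0.01,0]],"turn":[0.81,0.81,0.81,0.81,0.81]}'
python3 -m creep '{"hand":[20,20,20,20,20],"delta_pos":[[-0.015,-0.009,0],[-0.015,-0.007,0],[-0.016,-0.006,0],[-0.016,-0.005,0],[-0.017,-0.004,0]],"turn":[0.81,0.81,0.81,0.81,0.81]}'
python3 -m creep '{"hand":[20,20,20,20,20],"delta_pos":[[-0.017,-0.003,0],[-0.017,-0.002,0],[-0.017,0,0],[-0.017,0.001,0],[-0.017,0.002,0]],"turn":[0.81,0.81,0.81,0.81,0.81]}'
python3 - <<'E'
from h import *
d=snap('wrist','w4.png')
s=env.get_state(); y=yaw(s['orientation']); e=np.array([.560,.0003,.098])-s['tcp_pos']; print(s['tcp_pos'],y,(rot(s['orientation']).inv().apply(e)/.8).round(4),s['joint_pos'].round(2),s['wrist_force'])
P=cloud(d); m=(P[...,2]>.055)&(P[...,2]<.09); hsv=cv2.cvtColor(d['pixels'],cv2.COLOR_RGB2HSV); m&=(hsv[...,1]>110)&(hsv[...,0]<20)
Q=P[m]; print(len(Q),cv2.minAreaRect(Q[:,:2].astype(np.float32)*1000)); print(np.linalg.lstsq(np.c_[Q[:,:2],np.ones(len(Q))],Q[:,2],rcond=None)[0])
E
```

```text
clock: 7.95
tcp_pos: [0.4782, 0.2605, 0.1684]
orientation: [-0.001, 0.02, 1.0, -0.0]
wrist_force: [0.2, -0.3, -3.5]
finger_gap: 0.0269
clock: 8.37
tcp_pos: [0.4991, 0.1948, 0.1683]
orientation: [-0.001, 0.195, 0.981, -0.0]
wrist_force: [0.2, 0.5, -2.8]
finger_gap: 0.0267
clock: 8.78
tcp_pos: [0.5195, 0.1298, 0.1683]
orientation: [-0.001, 0.365, 0.931, -0.0]
wrist_force: [-0.1, -0.9, -3.3]
finger_gap: 0.0267
clock: 9.2
tcp_pos: [0.5404, 0.0649, 0.1683]
orientation: [-0.001, 0.523, 0.852, -0.0]
wrist_force: [-0.2, 0.9, -4.0]
finger_gap: 0.0271
clock: 9.62
tcp_pos: [0.5613, -0.0002, 0.1682]
orientation: [-0.001, 0.665, 0.747, -0.0]
wrist_force: [0.4, 0.1, -3.5]
finger_gap: 0.0268
[ 0.56243018 -0.00260704  0.16827328] 96.40207525004953 [ 0.0041 -0.0026  0.0878] [-0.15  0.32 -0.13  1.12 -0.    1.31] [ 2.60371806 -2.53160014 -3.55763375]
26160 ((693.1142578125, -17.842971801757812), (374.67437744140625, 351.78167724609375), 7.889930248260498)
[-0.03528868  0.01503283  0.09272773]
```

View pics/w4.png

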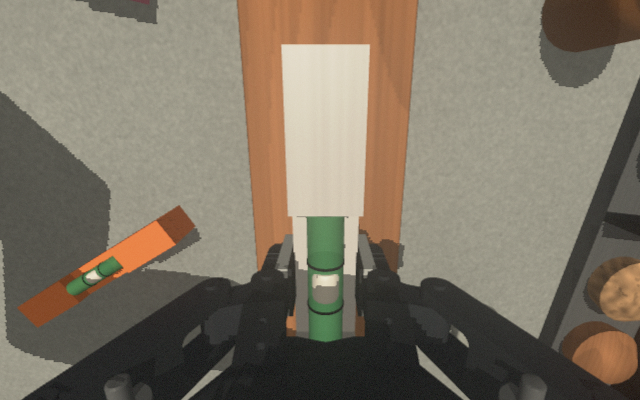

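The level hangs along the board and is centred across it (bar cols 283–368, board cols 250–405).

```bash

python3 -m creep '{"hand":[20,20,20,20,20],"delta_pos":[[0.002,-0.001,0.015],[0.002,-0.001,0.02],[0,-0.001,0.02],[0,0,0.018],[0,0,0.012]],"turn":[-0.1,0,0,0,0]}'
python3 -m creep '{"hand":[20,20,20,20,20],"delta_pos":[[0,0,0.002],[0,0,0.002],[0,0,0.001],[0,0,0],[0,0,0]],"turn":[0,0,0,0,0]}'
python3 -c "
from h import *
s=env.get_state();print(s['tcp_pos'],yaw(s['orientation']),s['wrist_force'])"
```

```text
clock: 10.08
tcp_pos: [0.5575, 0.0035, 0.0988]
orientation: [-0.001, 0.66, 0.751, -0.001]
wrist_force: [-0.9, -0.6, -4.4]
finger_gap: 0.0271
clock: 10.5
tcp_pos: [0.5596, 0.003, 0.0975]
orientation: [0.001, 0.66, 0.751, 0.0]
wrist_force: [-0.4, 0.7, -4.0]
finger_gap: 0.0269
[0.55963147 0.00298217 0.09754752] 97.40123536898757 [-0.44912574  0.69173082 -3.96632068]
```

```bash

python3 -m creep '{"hand":[20,20,20,20,20],"delta_pos":[[-0.002,0,0.002],[-0.001,0,0.002],[0,0,0.001],[0,0,0],[0,0,0]],"turn":[0.08,0,0,0,0]}'
python3 -m creep '{"hand":[20,20,20,20,20],"delta_pos":[[0,0,0.002],[0,0,0.002],[0,0,0],[0,0,0],[0,0,0]],"turn":[0,0,0,0,0]}'
python3 -c "
from h import *
s=env.get_state();print(s['tcp_pos'],yaw(s['orientation']),s['wrist_force'])"
```

```text
clock: 10.92
tcp_pos: [0.5592, 0.0006, 0.0926]
orientation: [-0.0, 0.663, 0.749, -0.0]
wrist_force: [-1.0, -0.1, -3.8]
finger_gap: 0.027
clock: 11.33
tcp_pos: [0.5596, 0.0003, 0.0907]
orientation: [0.001, 0.663, 0.749, 0.0]
wrist_force: [-2.0, -1.4, 6.0]
finger_gap: 0.0267
[5.59622464e-01 2.63923681e-04 9.07446916e-02] 96.98994750524241 [-2.00833161 -1.37848515  6.00457603]
```

```bash

python3 -m creep '{"hand":[85,85,85,85,85],"delta_pos":[[0,0,0],[0,0,0],[0,0,0],[0,0,0],[0,0,0]],"turn":[0,0,0,0,0]}'
python3 -m creep '{"hand":[85,85,85,85,85],"delta_pos":[[0,0,-0.015],[0,0,-0.02],[0,0,-0.02],[0,0,-0.02],[0,0,-0.015]],"turn":[0,0,0,0,0]}'
python3 - <<'E'
from h import *
d=snap('wrist','w5.png')
s=env.get_state(); y=yaw(s['orientation']); print(s['tcp_pos'],y)
P=cloud(d); T=P[(P[...,2]>.112)&(P[...,2]<.126)]; T=T[(abs(T[:,0]-.56)<.06)&(abs(T[:,1])<.12)]
r=cv2.minAreaRect(T[:,:2].astype(np.float32)*1000); print(r,np.median(T[:,2]))
print(cv2.boxPoints(r))
E
```

```text
clock: 11.75
tcp_pos: [0.5593, 0.0007, 0.0894]
orientation: [0.0, 0.663, 0.749, -0.0]
wrist_force: [-0.1, 0.2, 0.3]
finger_gap: 0.0844
clock: 12.17
tcp_pos: [0.5597, 0.0007, 0.1627]
orientation: [0.001, 0.663, 0.749, 0.0]
wrist_force: [0.5, 0.5, 0.4]
finger_gap: 0.0848
[5.60870645e-01 5.27118810e-04 1.64963437e-01] 97.00270670060652
((559.23681640625, 1.5178298950195312), (28.140947341918945, 180.6742401123047), 7.107412815093994) 0.11874142272425395
[[534.09705  89.41986]
 [556.4519  -89.86607]
 [584.3766  -86.3842 ]
 [562.0217   92.90173]]
```

View pics/w5.png

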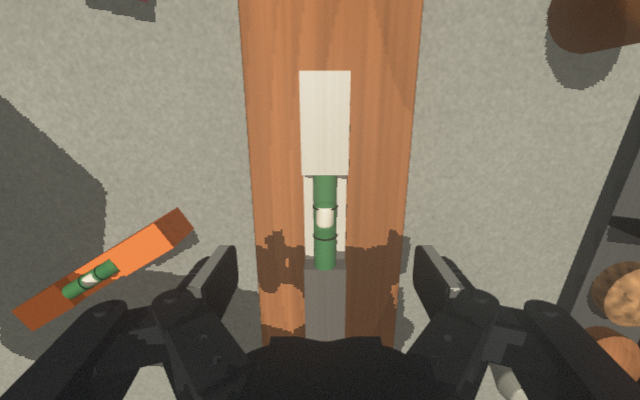

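Level stands at mid-board, aligned. The bubble at (217, 325) is off the ring middle, towards the hinge. Next I'll press the adjuster-side block.

```bash

python3 -m creep '{"hand":[0,0,0,0,0],"delta_pos":[[-0.014,0,0],[-0.015,0,0],[-0.015,0,0],[-0.015,0,0],[-0.013,0,0]],"turn":[0,0,0,0,0]}' 40
python3 -m creep '{"hand":[0,0,0,0,0],"delta_pos":[[0,0,0.01],[0,0,0.01],[0,0,0.01],[0,0,0.005],[0,0,0]],"turn":[0,0,0,0,0]}'
python3 -c "
from h import *
s=env.get_state();print(s['tcp_pos'],yaw(s['orientation']),s['wrist_force'])"
```

```text
clock: 12.63
tcp_pos: [0.5659, -0.0583, 0.1604]
orientation: [-0.001, 0.663, 0.749, -0.0]
wrist_force: [-0.4, -0.8, -0.0]
finger_gap: 0.0249
clock: 13.05
tcp_pos: [0.565, -0.0557, 0.1316]
orientation: [-0.001, 0.662, 0.749, -0.001]
wrist_force: [0.3, -0.8, -0.0]
finger_gap: 0.0002
[ 0.56500189 -0.05571969  0.13156634] 97.0372475436655 [ 0.28146276 -0.8024319  -0.01868644]
```

```bash

for i in 1; do python3 -m creep '{"hand":[0,0,0,0,0],"delta_pos":[[0,0,0.002],[0,0,0.002],[0,0,0],[0,0,0],[0,0,0]],"turn":[0,0,0,0,0]}'
python3 -m creep '{"hand":[0,0,0,0,0],"delta_pos":[[0,0,0.002],[0,0,0.001],[0,0,0],[0,0,0],[0,0,0]],"turn":[0,0,0,0,0]}'; done
python3 -c "
from h import *
s=env.get_state();print(s['tcp_pos'],yaw(s['orientation']),s['wrist_force'])"
```

```text
clock: 13.47
tcp_pos: [0.5665, -0.0564, 0.1306]
orientation: [0.0, 0.663, 0.749, 0.0]
wrist_force: [0.2, 0.1, -0.2]
finger_gap: -0.0
clock: 13.88
tcp_pos: [0.5666, -0.0567, 0.1282]
orientation: [0.0, 0.663, 0.749, 0.0]
wrist_force: [0.1, -0.8, 2.4]
finger_gap: 0.0001
[ 0.56658542 -0.0566709   0.12824135] 96.99010595033074 [ 0.09496777 -0.82908732  2.40366004]
```

Contact; press further.

```bash

python3 -m creep '{"hand":[0,0,0,0,0],"delta_pos":[[0,0,0.002],[0,0,0.001],[0,0,0.001],[0,0,0],[0,0,0]],"turn":[0,0,0,0,0]}'
python3 -m creep '{"hand":[0,0,0,0,0],"delta_pos":[[0,0,0.002],[0,0,0.001],[0,0,0],[0,0,0],[0,0,0]],"turn":[0,0,0,0,0]}'
python3 -c "
from h import *
s=env.get_state();print(s['tcp_pos'],yaw(s['orientation']),s['wrist_force'])"
```

```text
clock: 14.3
tcp_pos: [0.5667, -0.0571, 0.1251]
orientation: [0.001, 0.663, 0.749, -0.0]
wrist_force: [1.3, -3.4, 4.7]
finger_gap: 0.0001
clock: 14.72
tcp_pos: [0.5672, -0.0573, 0.124]
orientation: [0.002, 0.663, 0.749, 0.0]
wrist_force: [-1.6, -4.0, 11.6]
finger_gap: -0.0003
[ 0.56715521 -0.05729537  0.12404521] 96.97400430128684 [-1.58096486 -3.98230114 11.55221252]
```

```bash

python3 -m creep '{"hand":[0,0,0,0,0],"delta_pos":[[0,0,0.001],[0,0,0],[0,0,0],[0,0,0],[0,0,0]],"turn":[0,0,0,0,0]}'
python3 -m creep '{"hand":[0,0,0,0,0],"delta_pos":[[0,0,0],[0,0,0],[0,0,0],[0,0,0],[0,0,0]],"turn":[0,0,0,0,0]}'
python3 -m creep '{"hand":[0,0,0,0,0],"delta_pos":[[0,0,0],[0,0,0],[0,0,0],[0,0,0],[0,0,0]],"turn":[0,0,0,0,0]}'
python3 -m creep '{"hand":[0,0,0,0,0],"delta_pos":[[0,0,0],[0,0,0],[0,0,0],[0,0,0],[0,0,0]],"turn":[0,0,0,0,0]}'
python3 - <<'E'
from h import *
d=snap('wrist','w6.png'); im=d['pixels'][60:260,240:400,::-1]; cv2.imwrite('pics/w6b.png',cv2.resize(im,None,fx=3,fy=3,interpolation=cv2.INTER_CUBIC))
s=env.get_state();print(s['tcp_pos'],yaw(s['orientation']),s['wrist_force'])
E
```

```text
clock: 15.13
tcp_pos: [0.5673, -0.0574, 0.1237]
orientation: [0.002, 0.663, 0.749, 0.0]
wrist_force: [-2.4, -2.9, 14.7]
finger_gap: -0.0002
clock: 15.55
tcp_pos: [0.5673, -0.0574, 0.1237]
orientation: [0.002, 0.663, 0.749, 0.0]
wrist_force: [-1.8, -3.7, 14.0]
finger_gap: 0.0001
clock: 15.97
tcp_pos: [0.5673, -0.0574, 0.1237]
orientation: [0.002, 0.663, 0.749, 0.0]
wrist_force: [-1.1, -3.4, 14.7]
finger_gap: -0.0001
clock: 16.38
tcp_pos: [0.5673, -0.0574, 0.1237]
orientation: [0.002, 0.663, 0.749, 0.0]
wrist_force: [-2.1, -4.1, 14.3]
finger_gap: 0.0001
[ 0.56731171 -0.0573539   0.12371256] 96.97485231879348 [-1.32701396 -3.65413514 15.59680986]
```

View pics/w6.png

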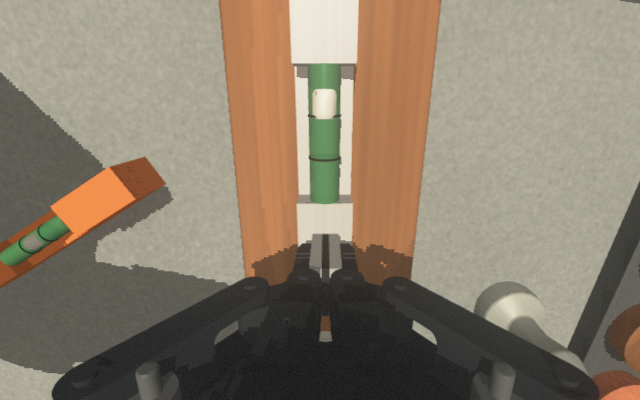

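View pics/w6b.png

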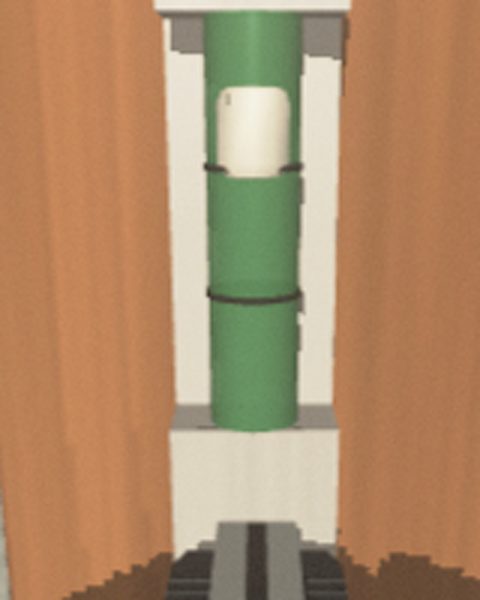

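Bubble spans crop rows 86–177 (image centre row ≈104). The rings are at image rows 115.7 and 159, so the bubble is well off towards the hinge.

```bash
cat > bub.py <<'E'
from h import *
def measure(name):
    d=snap('wrist',name+'.png'); im=d['pixels'].astype(int)
    s=env.get_state(); z=s['tcp_pos'][2]-.011-.0005
    a=np.radians(97.0); ax=np.array([np.cos(a),np.sin(a)])
    f=lambda r,c: world(d,(r,c),z)[:2]@ax*1000
    # vial column centre & 1-D profile
    g=(im[...,1]-im[...,0]>25)&(im[...,1]-im[...,2]>10); g[:40]=0;g[230:]=0;g[:,:290]=0;g[:,360:]=0
    c=int(np.median(np.nonzero(g)[1])); rr=np.nonzero(g[:,c-14:c+15].any(1))[0]
    r0,r1=rr.min(),rr.max()
    prof=im[:,c-4:c+5].mean(1)
    pale=np.array([r for r in range(r0,r1+1) if prof[r,0]>prof[r,1]-8 and prof[r].sum()>300])
    edge=im[:,c-14:c-10].sum((1,2))/4+im[:,c+11:c+15].sum((1,2))/4
    print('col',c,'vial',r0,r1,'bubble rows',(pale.min(),pale.max()) if len(pale) else None)
    base=np.array([np.median(edge[max(r0,r-6):r+7]) for r in range(400)])
    dk=(base-edge); dk[:r0+5]=0; dk[r1-4:]=0
    rg=[]
    for _ in range(2):
        k=dk.argmax(); w=dk[k-2:k+3].clip(0); rg.append(((np.arange(k-2,k+3)*w).sum()/w.sum())); dk[max(0,k-8):k+9]=0
    rg.sort(); print('rings rows',np.round(rg,2),'ends mm',f(r0-.5,c).round(1),f(r1+.5,c).round(1))
    b0,b1=f(pale.min()-.5,c),f(pale.max()+.5,c); R=[f(r,c) for r in rg]
    print('bubble mm',round(b0,2),round(b1,2),'rings',np.round(R,2),'OFFSET towards hinge mm',round((b0+b1)/2-sum(R)/2,2))
    print('F',s['wrist_force'].round(1),'tcp',s['tcp_pos'].round(4),'clk',s['clock'])
    return d
E
python3 -c "
from bub import *
d=measure('w7')
top=env.read_camera('top'); cv2.imwrite('pics/t3.png',cv2.resize(top['pixels'][160:215,255:400,::-1],None,fx=5,fy=5,interpolation=cv2.INTER_CUBIC))
"
```

```text
col 323 vial 64 203 bubble rows (np.int64(89), np.int64(119))
rings rows [115.84 158.04] ends mm -35.7 -100.6
bubble mm -46.11 -59.65 rings [-58.01 -77.61] OFFSET towards hinge mm 14.93
F [-2.1 -3.5 15.1] tcp [ 0.5673 -0.0574  0.1237] clk 16.4833
  return _methods._mean(a, axis=axis, dtype=dtype,
  ret = ret.dtype.type(ret / rcount)
```

View pics/t3.png

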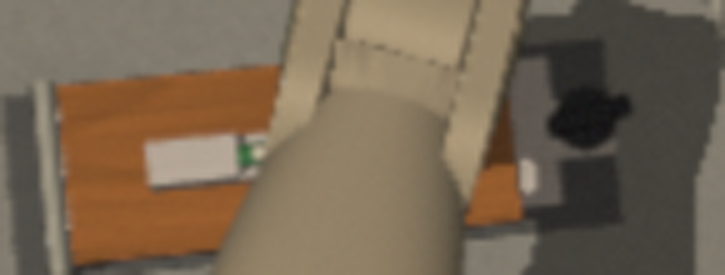

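Gap reads 65 mm against 64 mm true, so the scale is good. The offset of about 14.9 mm calls for roughly 2.07 rad (119°) clockwise. Next: look at the knob.

```bash

python3 -m creep '{"hand":[0,0,0,0,0],"delta_pos":[[0,0,-0.01],[0,0,-0.02],[0,0,-0.03],[0,0,-0.03],[0,0,-0.02]],"turn":[0,0,0,0,0]}'
python3 -m creep '{"hand":[60,60,60,60,60],"delta_pos":[[-0.03,-0.002,0],[-0.035,-0.002,0],[-0.035,-0.002,0],[-0.035,-0.002,0],[-0.03,-0.001,0]],"turn":[-0.4,-0.4,-0.4,-0.4,-0.4]}'
python3 - <<'E'
from h import *
d=snap('wrist','w8.png');P=cloud(d)
s=env.get_state();print(s['tcp_pos'],yaw(s['orientation']),s['joint_pos'].round(2))
pp=[x for x in env.pinpoint('wrist','adjuster_grip')]; print([(x,world(d,x['location'],.113).round(4)) for x in pp])
T=P[(P[...,2]>.118)&(P[...,2]<.134)]; T=T[(np.hypot(T[:,0]-.583,T[:,1]+.192)<.045)]
print(len(T)); r=cv2.minAreaRect(T[:,:2].astype(np.float32)*1000); print(r,np.median(T[:,2]))
D=P[(P[...,2]>.094)&(P[...,2]<.106)]; D=D[(np.hypot(D[:,0]-.583,D[:,1]+.192)<.045)]
print(len(D),cv2.minEnclosingCircle(D[:,:2].astype(np.float32)*1000))
E
```

```text
clock: 16.95
tcp_pos: [0.566, -0.0558, 0.2108]
orientation: [-0.001, 0.662, 0.749, 0.0]
wrist_force: [-0.2, 0.2, -0.1]
finger_gap: -0.0001
clock: 17.37
tcp_pos: [0.5837, -0.1879, 0.2086]
orientation: [-0.001, 0.594, 0.804, 0.0]
wrist_force: [1.0, 0.6, 0.2]
finger_gap: 0.0597
[ 0.58492687 -0.19216973  0.2081972 ] 107.00086777694966 [-0.45  0.4   0.09  1.26 -0.    0.83]
[({'location': [210.4, 322.0], 'score': 0.6}, array([ 0.5835, -0.1963,  0.113 ]))]
1204
((585.6301879882812, -194.2762451171875), (13.421775817871094, 53.45364761352539), 17.500919342041016) 0.12591905927002695
994 ((585.1868286132812, -191.03182983398438), 23.472095489501953)
```

View pics/w8.png

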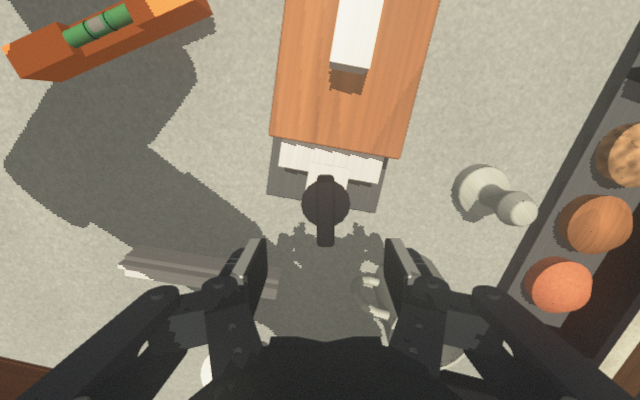

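Knob bar centred at about (0.585, -0.194), yaw 107.5°, pixel (207, 325), in line with the jaws. Descend and grip.

```bash

python3 -m creep '{"hand":[60,60,60,60,60],"delta_pos":[[-0.002,0,0.02],[0,0,0.03],[0,0,0.03],[0,0,0.025],[0,0,0.012]],"turn":[-0.1,0,0,0,0]}'
python3 -m creep '{"hand":[5,5,5,5,5],"delta_pos":[[0,0,0],[0,0,0],[0,0,0],[0,0,0],[0,0,0]],"turn":[0,0,0,0,0]}' 80
python3 -m creep '{"hand":[5,5,5,5,5],"delta_pos":[[0,0,0],[0,0,0],[0,0,0],[0,0,0],[0,0,0]],"turn":[0,0,0,0,0]}' 80
python3 - <<'E'
from h import *
s=env.get_state();print(s['tcp_pos'],yaw(s['orientation']),s['joint_pos'].round(3),s['wrist_force'].round(1),s['ft_torque'].round(2))
E
```

```text
clock: 17.88
tcp_pos: [0.5825, -0.1866, 0.1122]
orientation: [-0.003, 0.591, 0.807, -0.0]
wrist_force: [-0.3, 0.2, -0.6]
finger_gap: 0.0599
clock: 18.3
tcp_pos: [0.5843, -0.1894, 0.1178]
orientation: [0.0, 0.592, 0.806, -0.001]
wrist_force: [-5.0, -0.7, 3.9]
finger_gap: 0.0125
clock: 18.72
tcp_pos: [0.5843, -0.1894, 0.1178]
orientation: [0.0, 0.592, 0.806, -0.001]
wrist_force: [-5.5, -1.4, 5.1]
finger_gap: 0.0124
[ 0.58428479 -0.18936254  0.11780007] 107.45210313223016 [-0.443  0.448 -0.066  1.056 -0.002  0.823] [-5.5 -1.4  5.1] [-0.12  1.04 -0.11]
```

```bash

python3 -m creep '{"hand":[40,40,40,40,40],"delta_pos":[[0,0,0],[0,0,0],[0,0,-0.002],[0,0,0],[0,0,0]],"turn":[0,0,0,0,0]}' 80
python3 - <<'E'
from h import *
s=env.get_state();print(s['tcp_pos'],yaw(s['orientation']),s['wrist_force'].round(1))
e=np.array([.5848,-.194,.116])-s['tcp_pos'];print((rot(s['orientation']).inv().apply(e)/.8).round(4))
E
```

```text
clock: 19.13
tcp_pos: [0.5853, -0.1888, 0.1179]
orientation: [0.0, 0.591, 0.806, 0.0]
wrist_force: [-0.2, 0.6, 0.4]
finger_gap: 0.0402
[ 0.58526577 -0.18880844  0.11790386] 107.50752940301344 [-0.2  0.6  0.4]
[-0.006  -0.0025  0.0024]
```

```bash

python3 -m creep '{"hand":[40,40,40,40,40],"delta_pos":[[-0.003,-0.001,0.001],[-0.003,-0.001,0.001],[0,0,0],[0,0,0],[0,0,0]],"turn":[0,0,0,0,0]}' 80
python3 -m creep '{"hand":[5,5,5,5,5],"delta_pos":[[0,0,0],[0,0,0],[0,0,0],[0,0,0],[0,0,0]],"turn":[0,0,0,0,0]}' 80
python3 - <<'E'
from h import *
s=env.get_state();print(s['tcp_pos'],yaw(s['orientation']),s['joint_pos'].round(3),s['wrist_force'].round(1),s['ft_torque'].round(2),s['finger_gap'])
E
```

```text
clock: 19.55
tcp_pos: [0.5847, -0.1939, 0.1157]
orientation: [-0.0, 0.591, 0.806, -0.0]
wrist_force: [-0.6, -0.3, -0.1]
finger_gap: 0.0398
clock: 19.97
tcp_pos: [0.5854, -0.1936, 0.1162]
orientation: [0.001, 0.591, 0.807, 0.0]
wrist_force: [2.4, 2.1, 1.0]
finger_gap: 0.0124
[ 0.585351   -0.19362063  0.11621103] 107.51310109192056 [-4.500e-01  4.530e-01 -6.200e-02  1.054e+00  1.000e-03  8.150e-01] [2.4 2.1 1. ] [ 0.33 -0.39 -0.15] 0.012431483471477522
```

```bash

for i in 1; do
python3 -m creep '{"hand":[5,5,5,5,5],"delta_pos":[[0,0,0],[0,0,0],[0,0,0],[0,0,0],[0,0,0]],"turn":[0.5,0.9,0.9,0.9,0.8]}'
python3 -m creep '{"hand":[5,5,5,5,5],"delta_pos":[[0,0,0],[0,0,0],[0,0,0],[0,0,0],[0,0,0]],"turn":[1,1,1,1,1]}'
python3 - <<'E'
from h import *
s=env.get_state();print(s['tcp_pos'],yaw(s['orientation']),s['joint_pos'].round(3),s['wrist_force'].round(1),s['ft_torque'].round(2),s['finger_gap'])
E
done
```

```text
clock: 20.38
tcp_pos: [0.5859, -0.1936, 0.1162]
orientation: [0.001, 0.723, 0.691, 0.001]
wrist_force: [4.1, 2.4, -0.7]
finger_gap: 0.012
clock: 20.8
tcp_pos: [0.5865, -0.1937, 0.1162]
orientation: [0.001, 0.856, 0.517, 0.001]
wrist_force: [5.9, 1.7, -3.1]
finger_gap: 0.0119
[ 0.58652014 -0.19370395  0.11624345] 62.32532428024397 [-4.500e-01  4.540e-01 -6.100e-02  1.053e+00  1.000e-03  1.604e+00] [ 5.9  1.7 -3.1] [ 0.3  -1.14  0.19] 0.011935257277304495
```

```bash

python3 -m creep '{"hand":[5,5,5,5,5],"delta_pos":[[0,0,0],[0,0,0],[0,0,0],[0,0,0],[0,0,0]],"turn":[1,1,1,1,1]}'
python3 -m creep '{"hand":[5,5,5,5,5],"delta_pos":[[0,0,0],[0,0,0],[0,0,0],[0,0,0],[0,0,0]],"turn":[1,1,1,1,1]}'
python3 -m creep '{"hand":[5,5,5,5,5],"delta_pos":[[0,0,0],[0,0,0],[0,0,0],[0,0,0],[0,0,0]],"turn":[1,1,1,1,0.5]}'
python3 - <<'E'
from h import *
s=env.get_state();print(s['tcp_pos'],yaw(s['orientation']),s['joint_pos'].round(3),s['wrist_force'].round(1),s['ft_torque'].round(2),s['finger_gap'])
E
```

```text
clock: 21.22
tcp_pos: [0.587, -0.1941, 0.1162]
orientation: [0.001, 0.947, 0.32, 0.002]
wrist_force: [8.0, -0.4, -3.2]
finger_gap: 0.0125
clock: 21.63
tcp_pos: [0.5874, -0.1947, 0.1162]
orientation: [0.001, 0.994, 0.107, 0.002]
wrist_force: [7.8, -0.7, -3.2]
finger_gap: 0.0122
clock: 22.05
tcp_pos: [0.5874, -0.1953, 0.1163]
orientation: [0.001, 0.996, -0.089, 0.003]
wrist_force: [7.5, -3.8, -4.2]
finger_gap: 0.0123
[ 0.58743891 -0.19530244  0.11626209] -10.208821522987034 [-0.45   0.454 -0.06   1.05  -0.     2.869] [ 7.5 -3.8 -4.2] [-0.47 -1.51  0.21] 0.01225140772006775
```

```bash

python3 -m creep '{"hand":[5,5,5,5,5],"delta_pos":[[0,0,0],[0,0,0],[0,0,0],[0,0,0],[0,0,0]],"turn":[0.25,0,0,0,0]}'
python3 -c "
from h import *
s=env.get_state();print(yaw(s['orientation']))"
python3 -m creep '{"hand":[60,60,60,60,60],"delta_pos":[[0,0,0],[0,0,0],[0,0,0],[0,0,0],[0,0,0]],"turn":[0,0,0,0,0]}'
python3 -m creep '{"hand":[60,60,60,60,60],"delta_pos":[[0,0,-0.02],[0,0,-0.025],[0,0,-0.025],[0,0,-0.025],[0,0,-0.015]],"turn":[0,0,0,0,0]}'
python3 - <<'E'
from h import *
s=env.get_state();print(s['tcp_pos'],yaw(s['orientation']))
y=yaw(s['orientation'])
y=rows([.5665,-.0565,.165],97-y,n=25); print(y)
E
```

```text
clock: 22.47
tcp_pos: [0.5875, -0.1954, 0.1163]
orientation: [0.001, 0.995, -0.098, 0.003]
wrist_force: [7.5, -3.3, -3.7]
finger_gap: 0.0122
-11.269372581949217
clock: 22.88
tcp_pos: [0.5844, -0.1937, 0.1159]
orientation: [0.0, 0.995, -0.098, -0.0]
wrist_force: [0.1, -0.4, -0.1]
finger_gap: 0.0602
clock: 23.3
tcp_pos: [0.5852, -0.1941, 0.2063]
orientation: [0.001, 0.995, -0.098, 0.001]
wrist_force: [-0.0, -0.6, 0.8]
finger_gap: 0.0599
[ 0.58518367 -0.19410435  0.20634245] -11.252142512374224
dp [[-0.002, -0.007, 0.002], [-0.002, -0.007, 0.002], [-0.001, -0.007, 0.002], [-0.001, -0.007, 0.002], [0.0, -0.007, 0.002]] turn [np.float64(-0.87), np.float64(-0.87), np.float64(-0.87), np.float64(-0.87), np.float64(-0.87)]
dp [[0.0, -0.007, 0.002], [0.001, -0.007, 0.002], [0.001, -0.007, 0.002], [0.002, -0.007, 0.002], [0.002, -0.007, 0.002]] turn [np.float64(-0.87), np.float64(-0.87), np.float64(-0.87), np.float64(-0.87), np.float64(-0.87)]
dp [[0.003, -0.006, 0.002], [0.003, -0.006, 0.002], [0.004, -0.006, 0.002], [0.004, -0.006, 0.002], [0.005, -0.005, 0.002]] turn [np.float64(-0.87), np.float64(-0.87), np.float64(-0.87), np.float64(-0.87), np.float64(-0.87)]
dp [[0.005, -0.005, 0.002], [0.005, -0.004, 0.002], [0.006, -0.004, 0.002], [0.006, -0.004, 0.002], [0.006, -0.003, 0.002]] turn [np.float64(-0.87), np.float64(-0.87), np.float64(-0.87), np.float64(-0.87), np.float64(-0.87)]
dp [[0.006, -0.003, 0.002], [0.007, -0.002, 0.002], [0.007, -0.002, 0.002], [0.007, -0.001, 0.002], [0.007, -0.001, 0.002]] turn [np.float64(-0.87), np.float64(-0.87), np.float64(-0.87), np.float64(-0.87), np.float64(-0.87)]
97.49785748762575
```

```bash

python3 -m creep '{"hand":[0,0,0,0,0],"delta_pos":[[-0.002,-0.007,0.002],[-0.002,-0.007,0.002],[-0.001,-0.007,0.002],[-0.001,-0.007,0.002],[0,-0.007,0.002]],"turn":[-0.87,-0.87,-0.87,-0.87,-0.87]}' 40
python3 -m creep '{"hand":[0,0,0,0,0],"delta_pos":[[0,-0.007,0.002],[0.001,-0.007,0.002],[0.001,-0.007,0.002],[0.002,-0.007,0.002],[0.002,-0.007,0.002]],"turn":[-0.87,-0.87,-0.87,-0.87,-0.87]}'
python3 -m creep '{"hand":[0,0,0,0,0],"delta_pos":[[0.003,-0.006,0.002],[0.003,-0.006,0.002],[0.004,-0.006,0.002],[0.004,-0.006,0.002],[0.005,-0.005,0.002]],"turn":[-0.87,-0.87,-0.87,-0.87,-0.87]}'
python3 -m creep '{"hand":[0,0,0,0,0],"delta_pos":[[0.005,-0.005,0.002],[0.005,-0.004,0.002],[0.006,-0.004,0.002],[0.006,-0.004,0.002],[0.006,-0.003,0.002]],"turn":[-0.87,-0.87,-0.87,-0.87,-0.87]}'
python3 -m creep '{"hand":[0,0,0,0,0],"delta_pos":[[0.006,-0.003,0.002],[0.007,-0.002,0.002],[0.007,-0.002,0.002],[0.007,-0.001,0.002],[0.007,-0.001,0.002]],"turn":[-0.87,-0.87,-0.87,-0.87,-0.87]}'
python3 - <<'E'
from h import *
s=env.get_state();print(s['tcp_pos'],yaw(s['orientation']))
d=snap('wrist','w9.png')
e=np.array([.5665,-.0565,.138])-env.get_state()['tcp_pos'];print((rot(s['orientation']).inv().apply(e)/.8).round(4))
E
```

```text
clock: 23.72
tcp_pos: [0.5809, -0.1652, 0.1959]
orientation: [0.0, 0.996, 0.093, -0.0]
wrist_force: [-0.8, -0.8, 0.3]
finger_gap: 0.0004
clock: 24.13
tcp_pos: [0.5762, -0.137, 0.1878]
orientation: [0.0, 0.96, 0.28, -0.0]
wrist_force: [0.8, 1.2, 0.4]
finger_gap: 0.0001
clock: 24.55
tcp_pos: [0.5723, -0.1094, 0.1799]
orientation: [-0.0, 0.89, 0.456, -0.0]
wrist_force: [-0.4, 0.9, 0.2]
finger_gap: 0.0003
clock: 24.97
tcp_pos: [0.5684, -0.082, 0.1719]
orientation: [-0.0, 0.788, 0.615, -0.0]
wrist_force: [-0.5, 0.5, 0.2]
finger_gap: -0.0
clock: 25.38
tcp_pos: [0.5639, -0.0541, 0.1639]
orientation: [0.0, 0.658, 0.753, -0.0]
wrist_force: [0.3, -0.2, -0.6]
finger_gap: -0.0001
[ 0.56386676 -0.05409858  0.16389504] 97.71415079769639
[-0.0047  0.0034  0.0319]
```

View pics/w9.png

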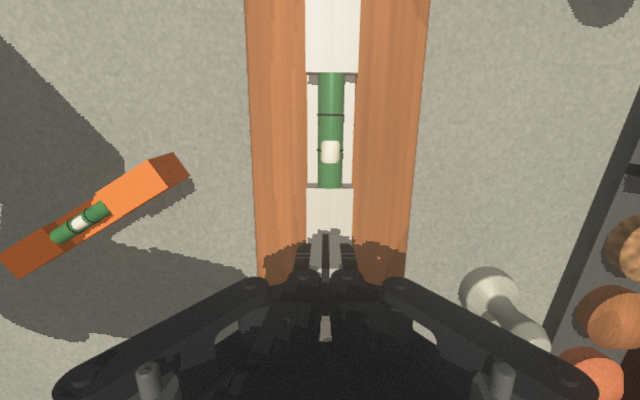

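The level hasn't moved. With the board floating, the bubble is at (152, 330), towards the adjuster, which matches a 7.2 mm float offset. Press down now.

```bash

python3 -m creep '{"hand":[0,0,0,0,0],"delta_pos":[[-0.002,0.001,0.01],[-0.002,0.001,0.01],[0,0.001,0.008],[0,0,0.003],[0,0,0]],"turn":[0.15,0,0,0,0]}'
python3 -m creep '{"hand":[0,0,0,0,0],"delta_pos":[[0,0,0.002],[0,0,0.002],[0,0,0.001],[0,0,0],[0,0,0]],"turn":[0,0,0,0,0]}'
python3 -m creep '{"hand":[0,0,0,0,0],"delta_pos":[[0,0,0.002],[0,0,0.001],[0,0,0],[0,0,0],[0,0,0]],"turn":[0,0,0,0,0]}'
```

```text
clock: 25.85
tcp_pos: [0.5662, -0.0575, 0.1377]
orientation: [-0.001, 0.665, 0.747, -0.001]
wrist_force: [-0.9, -0.3, 0.6]
finger_gap: 0.0
clock: 26.27
tcp_pos: [0.5672, -0.0576, 0.1356]
orientation: [0.001, 0.664, 0.747, 0.0]
wrist_force: [-1.0, -1.1, 3.2]
finger_gap: -0.0002
clock: 26.68
tcp_pos: [0.5672, -0.0575, 0.1329]
orientation: [0.0, 0.664, 0.747, 0.0]
wrist_force: [1.3, -2.4, 2.9]
finger_gap: 0.0001
```

```bash

python3 -m creep '{"hand":[0,0,0,0,0],"delta_pos":[[0,0,0.002],[0,0,0.001],[0,0,0],[0,0,0],[0,0,0]],"turn":[0,0,0,0,0]}'
python3 -c "
from h import *
s=env.get_state();print(s['tcp_pos'],yaw(s['orientation']),s['wrist_force'])"
```

```text
clock: 27.1
tcp_pos: [0.5675, -0.0577, 0.1314]
orientation: [0.001, 0.664, 0.747, 0.0]
wrist_force: [-1.2, -3.2, 9.7]
finger_gap: -0.0002
[ 0.56749866 -0.05772354  0.13142004] 96.73514487400723 [-1.20995001 -3.1716866   9.67753013]
```

```bash

python3 -m creep '{"hand":[0,0,0,0,0],"delta_pos":[[0,0,0.001],[0,0,0.001],[0,0,0],[0,0,0],[0,0,0]],"turn":[0,0,0,0,0]}'
for i in 1 2 3; do python3 -m creep '{"hand":[0,0,0,0,0],"delta_pos":[[0,0,0],[0,0,0],[0,0,0],[0,0,0],[0,0,0]],"turn":[0,0,0,0,0]}' | tail -2; done
python3 -W ignore - <<'E'
from bub import *
d=measure('w10'); im=d['pixels'][60:260,240:400,::-1]; cv2.imwrite('pics/w10b.png',cv2.resize(im,None,fx=3,fy=3,interpolation=cv2.INTER_CUBIC))
E
```

```text
clock: 27.52
tcp_pos: [0.5678, -0.0579, 0.1308]
orientation: [0.002, 0.664, 0.747, 0.0]
wrist_force: [-2.2, -2.6, 13.4]
finger_gap: 0.0002
wrist_force: [-2.0, -2.7, 13.4]
finger_gap: 0.0001
wrist_force: [-1.9, -3.3, 14.3]
finger_gap: 0.0003
wrist_force: [-2.0, -2.6, 12.7]
finger_gap: 0.0002
col 322 vial 58 198 bubble rows (np.int64(118), np.int64(146))
rings rows [110.03 152.74] ends mm -33.8 -98.5
bubble mm -59.27 -72.62 rings [-55.95 -75.58] OFFSET towards hinge mm -0.18
F [-2.2 -3.5 14.6] tcp [ 0.5678 -0.0578  0.1308] clk 28.8167
```

View pics/w10b.png

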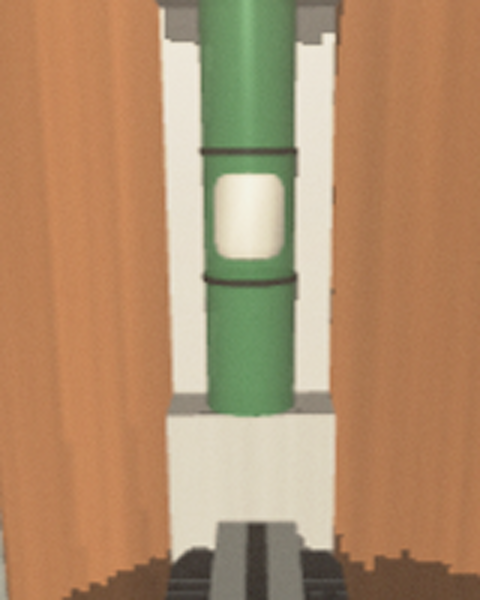

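Bubble spans crop rows 173–259 (middle 216) and the rings are at 151 and 281 (middle 216), so it is centred at about 14 N. One more hold and check, then hand in.

```bash

for i in 1 2; do python3 -m creep '{"hand":[0,0,0,0,0],"delta_pos":[[0,0,0],[0,0,0],[0,0,0],[0,0,0],[0,0,0]],"turn":[0,0,0,0,0]}' | tail -2; done
python3 -W ignore - <<'E'
from bub import *
d=measure('w11')
d=snap('scene','s2.png')
E
```

```text
wrist_force: [-1.9, -3.3, 14.1]
finger_gap: 0.0001
wrist_force: [-2.4, -3.4, 14.1]
finger_gap: 0.0002
col 322 vial 58 198 bubble rows (np.int64(118), np.int64(146))
rings rows [110.06 152.72] ends mm -33.8 -98.5
bubble mm -59.27 -72.62 rings [-55.97 -75.58] OFFSET towards hinge mm -0.18
F [-2.8 -3.  13.5] tcp [ 0.5678 -0.0579  0.1308] clk 29.7
```

View pics/s2.png

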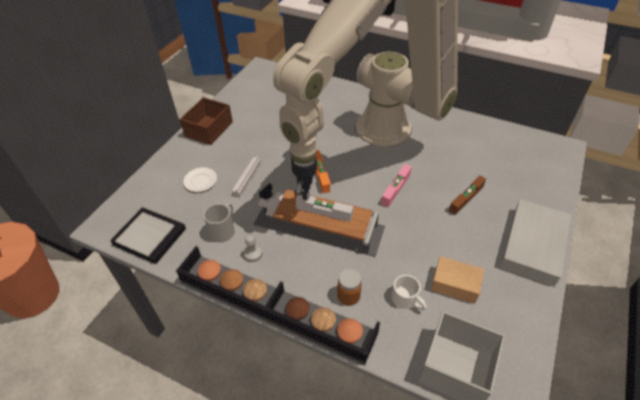

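The scene view shows the level on the board (about (207, 325)) with the arm pressing it. All the other things are where they started.

```bash
python3 -c "
from workcell import env
print(env.hand_in())"
```

```text
the job is handed in; nothing more can be done
None
```

The job is done and handed in, with the arm still pressing on the level. I stood the grey level lengthwise at the middle of the board. Pressed down, the bubble read about 14.9 mm off towards the hinge, so I turned the knob about 119° clockwise. I then pressed again on the solid end block on the adjuster side.

**Last checks**
- **Bubble:** measured 0.2 mm from the middle of the two marks, and the same on two readings about 0.9 s apart.
- **Press:** about 14 N, steady, against the 8 N needed. Contact got markedly stiffer over the last few millimetres of the press, which fits the board being fully down, though there is no direct reading of the pads.
- **Level position:** about 1–2 mm from the board's middle and within about half a degree of its axis, measured just after placing. Later views showed no shift.
- **Other things:** by eye in the final scene picture, nothing else had moved.
- **Time:** about 30 s of the 72 s.

No check failed. The first grip on the knob was about 4 mm off its axis, so I opened, recentred and gripped again before turning.

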